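Load the burn-out rack in reverse order

TASK

Four casting flasks with red, blue, green and yellow bands stand in a row on rubber bases on the wooden rack. Lift each flask off its base and stand it in a well of the dark steel burn-out rack, one to a well and in reverse order: the flask that starts farthest left as seen from the robot goes into the well farthest right, the next into the next well, and so on. Set them down upright; do not drop them or tip them over, as the plaster inside cracks.

Things in the scene. Friction and masses are not known exactly. Their poses are not given: they have to be found in the camera images.
- flask_red: loose steel casting flask with a red painted band round its upper 16 mm and a red rim on its top face round a pale plaster centre: an upright solid cylinder, 38 mm diameter, 62 mm high, about 0.22 kg (0.15 to 0.31). Origin at the centre of its underside, z up along its axis. At the start it stands loosely in the rubber base of the same colour. Grip it round the wall from above
- flask_blue: loose steel casting flask with a blue painted band round its upper 16 mm and a blue rim on its top face round a pale plaster centre: an upright solid cylinder, 38 mm diameter, 62 mm high, about 0.22 kg (0.15 to 0.31). Origin at the centre of its underside, z up along its axis. At the start it stands loosely in the rubber base of the same colour. Grip it round the wall from above
- flask_green: loose steel casting flask with a green painted band round its upper 16 mm and a green rim on its top face round a pale plaster centre: an upright solid cylinder, 38 mm diameter, 62 mm high, about 0.22 kg (0.15 to 0.31). Origin at the centre of its underside, z up along its axis. At the start it stands loosely in the rubber base of the same colour. Grip it round the wall from above
- flask_yellow: loose steel casting flask with a yellow painted band round its upper 16 mm and a yellow rim on its top face round a pale plaster centre: an upright solid cylinder, 38 mm diameter, 62 mm high, about 0.22 kg (0.15 to 0.31). Origin at the centre of its underside, z up along its axis. At the start it stands loosely in the rubber base of the same colour. Grip it round the wall from above
- base_red: red round rubber sprue base, 58 mm outside diameter, 12 mm high, fixed on the wooden rack; its round socket (about 45 mm wide) has its floor 8 mm above the origin and its rim 12 mm above. Origin at the centre of its underside. It never moves, so it shows where the red flask stood at the start
- base_blue: blue round rubber sprue base, 58 mm outside diameter, 12 mm high, fixed on the wooden rack; its round socket (about 45 mm wide) has its floor 8 mm above the origin and its rim 12 mm above. Origin at the centre of its underside. It never moves, so it shows where the blue flask stood at the start
- base_green: green round rubber sprue base, 58 mm outside diameter, 12 mm high, fixed on the wooden rack; its round socket (about 45 mm wide) has its floor 8 mm above the origin and its rim 12 mm above. Origin at the centre of its underside. It never moves, so it shows where the green flask stood at the start
- base_yellow: yellow round rubber sprue base, 58 mm outside diameter, 12 mm high, fixed on the wooden rack; its round socket (about 45 mm wide) has its floor 8 mm above the origin and its rim 12 mm above. Origin at the centre of its underside. It never moves, so it shows where the yellow flask stood at the start
- wood_rack: fixed pale wooden board, 72 x 276 x 18 mm high, origin at the centre of its underside, z up, x away from the robot and y along the row to the robot's left (turned up to 0.15 rad). The four rubber bases stand on it in a row along y, at y = +105, +35, -35 and -105 mm of its frame; which colour is where varies, and so does whether this rack is left or right of the steel rack
- steel_rack: fixed dark steel burn-out rack, a plate 74 x 276 x 16 mm high, low rolled edges reaching 17 mm; origin at the centre of its underside, z up, x away from the robot and y along the row to the robot's left (turned up to 0.15 rad). Four empty round wells, 54 mm wide and 6 mm deep (floor 10 mm above the origin), centred at y = +105, +35, -35 and -105 mm of its frame, x = 0

How it is judged:
By the outcome, as a careful person would: the job done as asked, in the order asked, and still so for the second after the job is handed in, with the robot touching nothing.
It also fails if it takes over 96 s, if anything falls off the work surface, if the arm or the gripper's body presses on something with over 40 N, if the wrist force passes 120 N, or if a joint passes its speed limit or range.

ROBOT

A 6-joint arm with a two-finger parallel gripper is mounted at the origin on the work surface; the furniture and walls round the work are solid. World frame = base frame: x ahead of the robot, y to its left, z up, the work surface at z = 0. Lengths are in m, angles in degrees, forces in N, time in s.
With the tool pointing down it reaches from about 0.4 to 0.825 m from the base axis. Payload 7 kg.
Tool frame: the origin (TCP) lies at the very end of the fingers, on their centre line; the grasp point (between the pads) lies 19 mm behind it; z points along the fingers, y is the line along which they close (so a half turn about z gives the same grasp; the last joint's range is limited). The gripper opens to 88 mm and grips with 3 to 60 N. Pads are 19 mm wide; open, the fingers measure 130 mm over their backs; the gripper's body (78 mm by 193 mm) begins 47 mm behind the grasp point.
Start: joints at [-51.217, 20.546, 0.682, 0, -70.136, -16.507], TCP at [0.256, -0.625, 0.227] pointing down, gripper open.
Joint ranges: [-176.03, 176.03], [-82.01, 121.73], [-58.28, 71.71], [-173.87, 95.51], [-174.79, -0.11], [-173.66, 173.66]. Speed limits (degrees/s): [136.94, 136.94, 172.46, 180, 180, 180].

INTERFACE

Orientations are given as [roll, pitch, yaw] about the fixed x, y, z axes, in that order (R = Rz(yaw) Ry(pitch) Rx(roll)).
In Python, from plant import r gives the robot as it stands. The module is installed in compiled form; this text tells all that it offers.
- The arm moves only by the tool jog_arm, never from a script. Its arguments are lists of equal length, an entry for each row: "travel": the shift along the tool's x, y, z each as a share of 50 cm, from -1 to 1, a list of three; "dr": the turn, a rotation vector about the tool's x, y, z each as a share of 360 degrees, from -1 to 1, a list of three; "claw": the opening, from 0 (shut) to 1 (fully open). A call has exactly 10 rows; each row is the pose to reach, as a shift and turn from the pose commanded when the call began, along the tool's axes at that moment, turning the shorter way round; what a row does not reach only later rows make up. A row lasts 1/8 s, in which the tool goes at most 62.5 mm and 10.7 degrees, less where a joint would pass 70% of its speed; a pose out of reach is approached as far as the arm can. A call with a number of a shift or a turn outside -1 to 1 is refused whole. A call with a gripper value outside its range is refused whole. The fingers move at their own pace and stop on an object; "newtons" is the grip in N (left out, the last holds). Time passes only in rows, so rows that repeat a pose let the fingers close, or fill a call up. It gives the time, the measured TCP pose, the force, the opening and the grip force at its end, in the units of the state.
- r.get_state(): the state, without advancing time (a new reading comes with each control period).
- r.capture(name): name is "scene" or "side" or "wrist"; returns a dict with "pixels" (420x560x3 uint8, red, green, blue), "range_z" (420x560 float32, m along the optical axis (not along the pixel's ray), 0 where there is no reading), "fx", "fy", "cx", "cy" (pixels), "position" and "attitude" of the camera in the world; the wrist camera has in their place "hand_eye" (4x4, takes a point from camera to tool coordinates, whose origin is the TCP and whose axes are the flange's). Camera axes: x right, y up, looking along -z (the intrinsics and any distortion apply to the point x, -y, -z); pixel columns grow to the right and rows downward; lengths in m; the calibration is good to about 2 mm. A picture is of the moment at which its call begins: read the wrist's pose just before it.
- r.close_job(): hands the job in; it is judged then, once.
Trained networks look in the newest picture that a camera, given by its name, has taken for a name from the list of things; names that differ only in an ending like _2 or _b are one class to them, and where a whole thing is asked for, a point or a joint stands for the part that bears it (a point fixed in the world has none). Each returns a list of dicts, best first, with "conf" (0 to 1); they miss things now and then, are a little off and sometimes report something else, mostly with a low value. They report only what shows in the picture. A call takes as long as a camera call.
- r.boxes_of(name, camera): "extent" ([left, top, right, bottom] in pixels, round what is visible of it).
- r.regions_of(name, camera): "pixels" (420x560 bool, what is visible of it) and "extent" ([left, top, right, bottom] in pixels, round what is visible of it).
- r.tip_of(name, camera): "at" ([column, row] in pixels: a listed point, or the origin of a listed thing).
The state is a dict: "time_s": time; "joints": joint angles; "qd": joint speeds; "joint_torque": joint torques, N m; "tcp_pos": TCP position; "eef_rot": TCP orientation; "contact_force": force on the tool from outside, world axes, zero at the start; "moment": the same for the moment, N m; "gripper_width": finger opening in m; "gripper_force": force on a finger pad.
Only numpy, scipy, OpenCV 4.12 (cv2) and the standard library are available. Lean on these libraries where they do the work, as an engineer would, in place of code of your own. Each camera call takes 0.05 s, during which the arm holds its last target. There are 200 camera calls.

## Working session

There is one attempt and no reset: what is moved stays moved. The work goes in short steps, Python scripts to look and compute and a tool call to move; the robot and the scene stay as the last step left them, time stands still between calls to the robot, and variables do not carry over. Pictures are saved under pics/ and viewed, at most 14 in all, crops included, and the job is handed in when it is done.

Besides the shell and the picture viewer there is one more tool, called in YAML: its name, and indented under it one key for each argument. jog_arm: Moves the arm, as the interface text tells. Its arguments: {"type":"object","properties":{"travel":{"type":"array"},"dr":{"type":"array"},"claw":{"type":"array"},"newtons":{"type":"number"}},"required":["travel","dr","claw"]}

```bash
mkdir -p pics; cat > h.py <<'E'
import numpy as np, cv2
from plant import r
from scipy.spatial.transform import Rotation as R
def save(c,n): cv2.imwrite('pics/'+n+'.png',c['pixels'][:,:,::-1])
E
python3 - <<'E'
from h import *
s=r.get_state(); print({k:np.round(v,3).tolist() for k,v in s.items()})
for n in ('scene','side'):
    c=r.capture(n); save(c,n); print(n,c['fx'],c['fy'],c['cx'],c['cy'],c['position'],c['attitude'],[k for k in c])
E
```

```text
{'time_s': 0.0, 'joints': [-51.217, 20.592, 0.633, -0.022, -70.136, -16.508], 'qd': [-0.007, 0.04, 0.025, 0.075, -0.066, 0.039], 'joint_torque': [0.001, -58.272, 29.305, 6.998, 0.007, -0.0], 'tcp_pos': [0.256, -0.624, 0.226], 'eef_rot': [179.903, -0.007, -157.732], 'contact_force': [-0.325, -0.353, 0.489], 'moment': [-0.008, 0.005, 0.074], 'gripper_force': 0.0, 'gripper_width': 0.088}
scene 382.6987518003912 382.6987518003912 281.6337351354111 208.55622075529897 [-0.07563828  0.58928619  0.46264902] [ 6.22332455e+01  6.59955756e-02 -1.33830783e+02] ['pixels', 'range_z', 'fx', 'fy', 'cx', 'cy', 'position', 'attitude']
side 481.7938718088267 481.7938718088267 280.6568609305523 211.0880910096251 [-0.0086305   0.86809727  0.67685784] [  57.18825016   -0.91284886 -147.66497983] ['pixels', 'range_z', 'fx', 'fy', 'cx', 'cy', 'position', 'attitude']
```

View pics/scene.png

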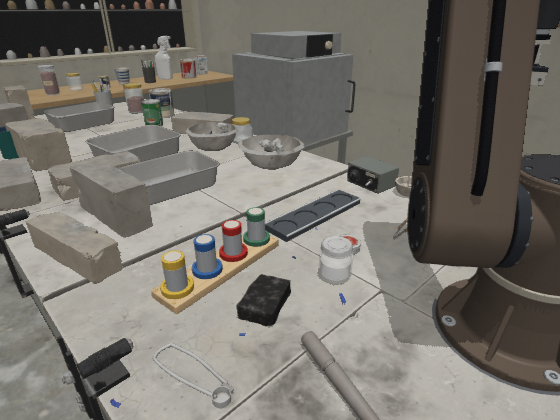

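View pics/side.png

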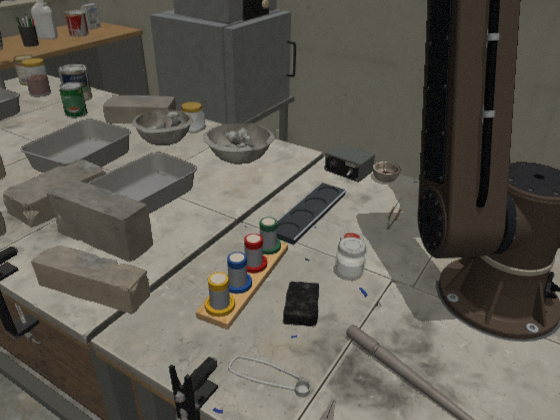

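The scene picture shows yellow (174,270), blue (206,252), red (232,238) and green (256,224) from left to right on the wooden rack. The steel rack is to their right at (315,214). The side view agrees.

```bash
cat >> h.py <<'E'
def cloud(c,T=None):
    v,u=np.mgrid[0:420,0:560]; z=c['range_z']
    P=np.stack([(u-c['cx'])/c['fx']*z,-(v-c['cy'])/c['fy']*z,-z],-1)
    if T is None:
        Rm=R.from_euler('xyz',c['attitude'],degrees=True).as_matrix(); t=np.array(c['position'])
    else: Rm,t=T[:3,:3],T[:3,3]
    return P@Rm.T+t, z>0
E
python3 - <<'E'
from h import *
for n in ('scene','side'):
    c=r.capture(n); P,ok=cloud(c)
    print(n,'floor z',np.median(P[300:330,300:330,2]) )
    for col in ('yellow','blue','red','green'):
        g=r.regions_of('flask_'+col,n)
        if g:
            m=g[0]['pixels']&ok; q=P[m]; zt=np.percentile(q[:,2],97); top=q[abs(q[:,2]-.088)<.006]
            print(col,round(g[0]['conf'],2),'ztop',round(zt,4),len(top),np.round((top.min(0)+top.max(0))/2,4),np.round(np.ptp(top,axis=0),4))
    for k in ('wood_rack','steel_rack'):
        g=r.regions_of(k,n)
        if g:
            m=g[0]['pixels']&ok; m=cv2.erode(m.astype(np.uint8),np.ones((3,3)))>0; q=P[m]; q=q[abs(q[:,2]-.016)<.008]
            (cx,cy),(w,h),a=cv2.minAreaRect((q[:,:2]*1000).astype(np.float32)); print(k,round(g[0]['conf'],2),len(q),cx,cy,w,h,a,np.median(q[:,2]))
E
```

```text
scene floor z -0.0006152828578955549
yellow 0.56 ztop 0.0884 276 [0.4425 0.3515 0.0859] [0.0394 0.0372 0.0075]
blue 0.91 ztop 0.0882 225 [0.4511 0.2821 0.0858] [0.0369 0.0388 0.0069]
red 0.59 ztop 0.0882 186 [0.4609 0.2141 0.0858] [0.0387 0.037  0.0072]
green 0.85 ztop 0.0882 152 [0.4687 0.1441 0.0855] [0.0365 0.0367 0.0069]
wood_rack 0.57 1108 450.5272521972656 250.3363494873047 69.10009002685547 270.2301940917969 6.721931457519531 0.016473459778033245
steel_rack 0.67 1601 473.6434326171875 -51.68595886230469 77.86368560791016 274.0362854003906 0.2634689509868622 0.013779169921812273
side floor z 0.0038074876548258585
yellow 0.66 ztop 0.0892 260 [0.445  0.3509 0.0862] [0.0382 0.0391 0.0081]
blue 0.87 ztop 0.0891 228 [0.4512 0.3017 0.0862] [0.0435 0.0778 0.0079]
red 0.68 ztop 0.089 196 [0.4605 0.2326 0.0861] [0.0446 0.0782 0.0082]
green 0.76 ztop 0.0893 149 [0.4717 0.1446 0.0864] [0.036  0.0371 0.0087]
wood_rack 0.61 842 456.87054443359375 250.16696166992188 70.06732940673828 271.82086181640625 7.318512439727783 0.016753079889614497
steel_rack 0.55 0 0.0 0.0 0.0 0.0 0.0 nan
  return _methods._mean(a, axis=axis, dtype=dtype,
  ret = ret.dtype.type(ret / rcount)
```

jog_arm:
  travel:
    - [-0.813,0.908,-0.146]
    - [-0.813,0.908,-0.146]
    - [-0.813,0.908,-0.146]
    - [-0.813,0.908,-0.146]
    - [-0.813,0.908,-0.146]
    - [-0.813,0.908,-0.146]
    - [-0.813,0.908,-0.146]
    - [-0.813,0.908,-0.146]
    - [-0.813,0.908,-0.146]
    - [-0.813,0.908,-0.146]
  dr:
    - [0,0,-0.188]
    - [0,0,-0.188]
    - [0,0,-0.188]
    - [0,0,-0.188]
    - [0,0,-0.188]
    - [0,0,-0.188]
    - [0,0,-0.188]
    - [0,0,-0.188]
    - [0,0,-0.188]
    - [0,0,-0.188]
  claw: [1,1,1,1,1,1,1,1,1,1]

```text
time_s: 2.05
tcp_pos: [0.4603, -0.0481, 0.3004]
eef_rot: [-179.9, 0.0, -90.0]
contact_force: [0.9, -0.2, 0.2]
gripper_width: 0.0876
gripper_force: 0.0
```

```bash
cat >> h.py <<'E'
def wristcloud():
    s=r.get_state(); c=r.capture('wrist')
    T=np.eye(4); T[:3,:3]=R.from_euler('xyz',s['eef_rot'],degrees=True).as_matrix(); T[:3,3]=s['tcp_pos']
    P,ok=cloud(c,T@np.array(c['hand_eye'])); return s,c,P,ok
E
python3 - <<'E'
from h import *
s,c,P,ok=wristcloud(); save(c,'w1'); print(s['tcp_pos'],s['eef_rot'])
print(np.round(np.array(c['hand_eye']),3))
q=P[ok]; q=q[(abs(q[:,0]-.47)<.08)&(abs(q[:,1]+.05)<.17)]
print(np.histogram(q[:,2],bins=np.arange(-.006,.026,.002)))
p=q[(q[:,2]>.0135)&(q[:,2]<.021)]; print(cv2.minAreaRect((p[:,:2]*1000).astype(np.float32)),p.min(0),p.max(0))
np.save('q1.npy',q)
# height map, wells
H=np.full((360,200),-1.)
ix=((q[:,0]-.37)*1000).astype(int); iy=((q[:,1]+.23)*1000).astype(int); H[iy,ix]=q[:,2]
img=np.uint8(np.clip((H+.005)/.03,0,1)*255); cv2.imwrite('pics/h1.png',np.hstack([c['pixels'][:360,:,::-1],cv2.cvtColor(img,cv2.COLOR_GRAY2BGR)]))
E
```

```text
[ 0.46034426 -0.04810837  0.30042061] [-1.79910926e+02  2.41539035e-02 -8.99775670e+01]
[[-0.     0.962  0.274  0.074]
 [ 1.     0.     0.    -0.001]
 [ 0.     0.274 -0.962 -0.159]
 [ 0.     0.     0.     1.   ]]
(array([   33,    40,  3116, 12217,  1351,    29,    31,  1082,  3794,
         484,  1738,  5063,   717,     5,     0]), array([-0.006, -0.004, -0.002,  0.   ,  0.002,  0.004,  0.006,  0.008,
        0.01 ,  0.012,  0.014,  0.016,  0.018,  0.02 ,  0.022,  0.024]))
((478.45574951171875, -38.91050720214844), (78.98278045654297, 305.52496337890625), 0.009394978173077106) [ 0.43894957 -0.19167159  0.01350417] [0.51795285 0.11385709 0.02058082]
```

View pics/h1.png

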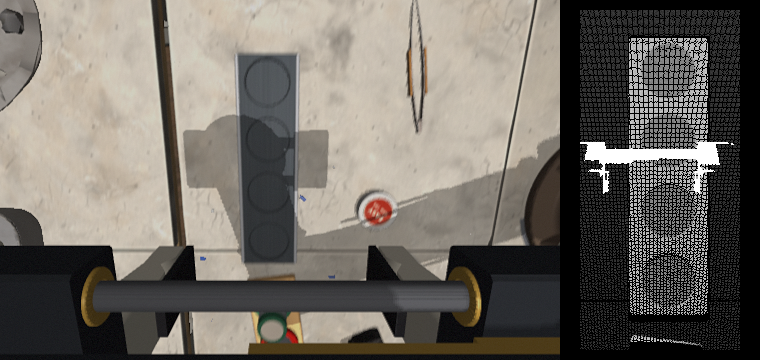

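The wrist picture shows all four wells at about (267,82), (267,137), (267,190) and (268,240). The height map shows the plate and wells clearly. I'll fit the well centres and the rack pose.

```bash
python3 - <<'E'
from h import *
q=np.load('q1.npy')
p=q[(q[:,2]>.0075)&(q[:,2]<.021)&(q[:,1]<.0905)]
print('plate',cv2.minAreaRect((p[:,:2]*1000).astype(np.float32)))
w=q[(q[:,2]>.0075)&(q[:,2]<.013)]
m=np.zeros((360,200),np.uint8)
for y in (-.155,-.085,-.015,.055):
    d=w[(abs(w[:,1]-y)<.034)&(abs(w[:,0]-.477)<.031)]
    (cx,cy),rad=cv2.minEnclosingCircle((d[:,:2]*1000).astype(np.float32))
    print(len(d),d[:,:2].mean(0).round(4),cx,cy,rad,np.ptp(d,axis=0),d[:,2].mean())
E
```

```text
plate ((478.4581604003906, -53.548187255859375), (78.98278045654297, 276.2496032714844), 0.009394978173077106)
1561 [ 0.4786 -0.1597] 478.6138000488281 -159.52125549316406 27.011520385742188 [0.05357463 0.05351646 0.00505763] 0.010746333684189015
1359 [ 0.4785 -0.0894] 478.5970153808594 -89.10626983642578 26.9743709564209 [0.05221576 0.05361914 0.00524441] 0.010767098731038205
1195 [ 0.4786 -0.0189] 479.1846618652344 -18.239208221435547 27.718887329101562 [0.05314642 0.05280133 0.00444393] 0.010680139589021585
1042 [0.4786 0.0517] 478.65655517578125 51.68842697143555 26.817296981811523 [0.05252082 0.05287075 0.00489621] 0.010627888988181023
```

jog_arm:
  travel:
    - [-0.836,0.01,0]
    - [-0.836,0.01,0]
    - [-0.836,0.01,0]
    - [-0.836,0.01,0]
    - [-0.836,0.01,0]
    - [-0.836,0.01,0]
    - [-0.836,0.01,0]
    - [-0.836,0.01,0]
    - [-0.836,0.01,0]
    - [-0.836,0.01,0]
  dr:
    - [0,0,-0.02]
    - [0,0,-0.02]
    - [0,0,-0.02]
    - [0,0,-0.02]
    - [0,0,-0.02]
    - [0,0,-0.02]
    - [0,0,-0.02]
    - [0,0,-0.02]
    - [0,0,-0.02]
    - [0,0,-0.02]
  claw: [1,1,1,1,1,1,1,1,1,1]

```text
time_s: 3.35
tcp_pos: [0.4554, 0.3666, 0.3]
eef_rot: [-180.0, 0.0, -82.9]
contact_force: [-0.4, -0.6, -0.1]
gripper_width: 0.0882
gripper_force: 0.0
```

```bash
cat >> h.py <<'E'
def rows(tgt,yaw=None,s=None):
    "tool-frame share numbers from measured pose to target"
    s=s or r.get_state(); Rm=R.from_euler('xyz',s['eef_rot'],degrees=True)
    out=Rm.inv().apply(np.array(tgt)-s['tcp_pos'])/.5
    rv=np.zeros(3)
    if yaw is not None: rv=(Rm.inv()*R.from_euler('xyz',[180,0,yaw],degrees=True)).as_rotvec(degrees=True)/360
    print('travel',out.round(4),'dr',rv.round(4))
E
python3 - <<'E'
from h import *
s,c,P,ok=wristcloud(); save(c,'w2'); print(s['tcp_pos'],s['eef_rot'])
cl={}
for col,(x,y) in dict(yellow=(.443,.351),blue=(.451,.282),red=(.461,.214),green=(.470,.144)).items():
    m=ok&(abs(P[...,2]-.088)<.005)&(np.hypot(P[...,0]-x,P[...,1]-y)<.033)
    q=P[m]; ce,rad=cv2.minEnclosingCircle((q[:,:2]*1000).astype(np.float32)); print(col,len(q),np.round(ce,1),round(rad,1),q[:,2].mean().round(4))
rows([.4405,.3515,.25],-83,s)
E
```

```text
[0.45538775 0.36662855 0.29997157] [-1.79979888e+02  2.06212419e-02 -8.28944158e+01]
yellow 935 [445.5 351. ] 19.2 0.0886
blue 1078 [454.2 281.9] 19.1 0.0887
red 1306 [463.4 212.6] 19.3 0.0886
green 0 [0. 0.] 0.0 nan
travel [0.0264 0.0333 0.0999] dr [-0.0001  0.0001  0.0003]<stdin>:6: RuntimeWarning: Mean of empty slice.
  ret = ret.dtype.type(ret / rcount)
```

View pics/w2.png

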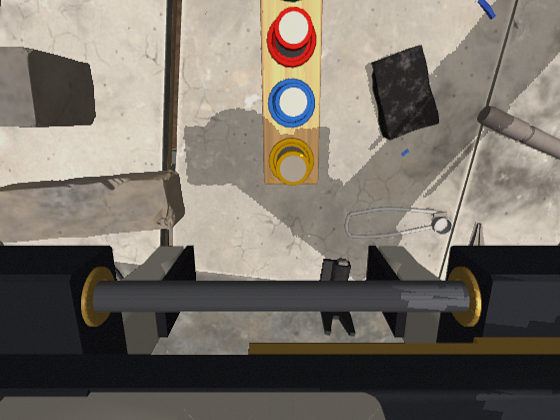

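Yellow is at (292,165), blue at (293,102) and red at (293,30). The measured top circles have a radius of 19 mm and a height of 88 mm, as expected. I'll take yellow now, which goes to the farthest-right well.

jog_arm:
  travel:
    - [0.0286,0.0235,0.12]
    - [0.0286,0.0235,0.24]
    - [0.0286,0.0235,0.3]
    - [0.0286,0.0235,0.36]
    - [0.0286,0.0235,0.42]
    - [0.0286,0.0235,0.47]
    - [0.0286,0.0235,0.51]
    - [0.0286,0.0235,0.51]
    - [0.0286,0.0235,0.51]
    - [0.0286,0.0235,0.51]
  dr:
    - [0,0,0]
    - [0,0,0]
    - [0,0,0]
    - [0,0,0]
    - [0,0,0]
    - [0,0,0]
    - [0,0,0]
    - [0,0,0]
    - [0,0,0]
    - [0,0,0]
  claw: [1,1,1,1,1,1,1,1,0,0]
  newtons: 30

```text
time_s: 4.65
tcp_pos: [0.4459, 0.3524, 0.0458]
eef_rot: [-179.9, 0.1, -82.8]
contact_force: [-0.5, 0.3, 0.1]
gripper_width: 0.073
gripper_force: 0.0
```

jog_arm:
  travel:
    - [0,0,0]
    - [0,0,0]
    - [0,0,0]
    - [0,0,0]
    - [0,0,0]
    - [0,0,0]
    - [0,0,0]
    - [0,0,-0.03]
    - [0,0,-0.08]
    - [0,0,-0.14]
  dr:
    - [0,0,0]
    - [0,0,0]
    - [0,0,0]
    - [0,0,0]
    - [0,0,0]
    - [0,0,0]
    - [0,0,0]
    - [0,0,0]
    - [0,0,0]
    - [0,0,0]
  claw: [0,0,0,0,0,0,0,0,0,0]
  newtons: 30

```text
time_s: 5.9
tcp_pos: [0.4452, 0.3516, 0.1155]
eef_rot: [180.0, -0.0, -82.9]
contact_force: [0.4, 1.0, -3.1]
gripper_width: 0.0378
gripper_force: 30.0
```

jog_arm:
  travel:
    - [0,0,-0.08]
    - [0.03,0,-0.15]
    - [0.08,0.004,-0.17]
    - [0.16,0.008,-0.17]
    - [0.27,0.014,-0.17]
    - [0.39,0.02,-0.17]
    - [0.51,0.026,-0.17]
    - [0.63,0.032,-0.17]
    - [0.75,0.038,-0.17]
    - [0.85,0.043,-0.17]
  dr:
    - [0,0,0]
    - [0,0,0]
    - [0,0,0]
    - [0,0,0.003]
    - [0,0,0.006]
    - [0,0,0.01]
    - [0,0,0.014]
    - [0,0,0.018]
    - [0,0,0.02]
    - [0,0,0.02]
  claw: [0,0,0,0,0,0,0,0,0,0]

```text
time_s: 7.15
tcp_pos: [0.4754, -0.0752, 0.199]
eef_rot: [179.9, 0.0, -90.1]
contact_force: [0.9, -0.3, -2.1]
gripper_width: 0.0375
gripper_force: 30.0
```

```bash
python3 - <<'E'
from h import *
rows([.4786,-.159,.06],-90); rows([.4786,-.159,.030],-90)
s,c,P,ok=wristcloud(); save(c,'w3')
E
```

```text
travel [ 0.1676 -0.007   0.278 ] dr [ 0.0002  0.     -0.0003]
travel [ 0.1676 -0.0071  0.338 ] dr [ 0.0002  0.     -0.0003]
```

View pics/w3.png

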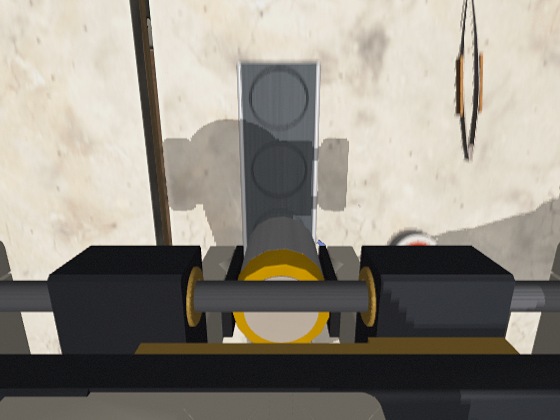

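The wrist picture shows yellow held upright at (280,310), with the empty target well at (279,97).

jog_arm:
  travel:
    - [0.08,-0.003,0.02]
    - [0.14,-0.006,0.06]
    - [0.17,-0.006,0.14]
    - [0.17,-0.006,0.22]
    - [0.17,-0.006,0.27]
    - [0.17,-0.006,0.3]
    - [0.17,-0.006,0.315]
    - [0.17,-0.006,0.325]
    - [0.17,-0.006,0.332]
    - [0.17,-0.006,0.335]
  dr:
    - [0,0,0]
    - [0,0,0]
    - [0,0,0]
    - [0,0,0]
    - [0,0,0]
    - [0,0,0]
    - [0,0,0]
    - [0,0,0]
    - [0,0,0]
    - [0,0,0]
  claw: [0,0,0,0,0,0,0,0,0,0]

```text
time_s: 8.45
tcp_pos: [0.4802, -0.1573, 0.0324]
eef_rot: [-180.0, 0.0, -90.0]
contact_force: [0.7, -0.5, -2.6]
gripper_width: 0.0376
gripper_force: 30.0
```

jog_arm:
  travel:
    - [0.003,0.003,0.002]
    - [0.003,0.003,0.004]
    - [0.003,0.003,0.006]
    - [0.003,0.003,0.006]
    - [0.003,0.003,0.006]
    - [0.003,0.003,0.006]
    - [0.003,0.003,0.006]
    - [0.003,0.003,0.006]
    - [0.003,0.003,0.006]
    - [0.003,0.003,0.006]
  dr:
    - [0,0,0]
    - [0,0,0]
    - [0,0,0]
    - [0,0,0]
    - [0,0,0]
    - [0,0,0]
    - [0,0,0]
    - [0,0,0]
    - [0,0,0]
    - [0,0,0]
  claw: [0,0,0,0,0,0.6,0.6,0.6,0.8,1]

```text
time_s: 9.7
tcp_pos: [0.4785, -0.1589, 0.0291]
eef_rot: [-180.0, 0.0, -90.0]
contact_force: [-1.0, -0.6, -0.1]
gripper_width: 0.0668
gripper_force: 0.0
```

jog_arm:
  travel:
    - [0,0,-0.1]
    - [0,0,-0.22]
    - [-0.06,0.003,-0.3]
    - [-0.16,0.008,-0.32]
    - [-0.28,0.015,-0.32]
    - [-0.4,0.022,-0.32]
    - [-0.52,0.029,-0.32]
    - [-0.64,0.036,-0.32]
    - [-0.76,0.043,-0.32]
    - [-0.86,0.048,-0.32]
  dr:
    - [0,0,0]
    - [0,0,0]
    - [0,0,0]
    - [0,0,-0.003]
    - [0,0,-0.006]
    - [0,0,-0.01]
    - [0,0,-0.014]
    - [0,0,-0.018]
    - [0,0,-0.02]
    - [0,0,-0.0205]
  claw: [1,1,1,1,1,1,1,1,1,1]

```text
time_s: 10.95
tcp_pos: [0.4542, 0.2734, 0.1892]
eef_rot: [-180.0, 0.0, -82.6]
contact_force: [0.1, 0.1, 0.5]
gripper_width: 0.0876
gripper_force: 0.0
```

jog_arm:
  travel:
    - [-0.02,-0.002,0.03]
    - [-0.02,-0.002,0.09]
    - [-0.02,-0.002,0.16]
    - [-0.02,-0.002,0.22]
    - [-0.02,-0.002,0.26]
    - [-0.02,-0.002,0.28]
    - [-0.02,-0.002,0.287]
    - [-0.02,-0.002,0.287]
    - [-0.02,-0.002,0.287]
    - [-0.02,-0.002,0.287]
  dr:
    - [0,0,0]
    - [0,0,0]
    - [0,0,0]
    - [0,0,0]
    - [0,0,0]
    - [0,0,0]
    - [0,0,0]
    - [0,0,0]
    - [0,0,0]
    - [0,0,0]
  claw: [1,1,1,1,1,1,1,1,0,0]
  newtons: 30

```text
time_s: 12.2
tcp_pos: [0.4547, 0.2815, 0.0462]
eef_rot: [-180.0, 0.0, -82.7]
contact_force: [0.5, -0.1, 0.1]
gripper_width: 0.0728
gripper_force: 0.0
```

jog_arm:
  travel:
    - [0,0,0]
    - [0,0,0]
    - [0,0,0]
    - [0,0,0]
    - [0,0,0]
    - [0,0,0]
    - [0,0,0]
    - [0,0,-0.03]
    - [0,0,-0.08]
    - [0,0,-0.14]
  dr:
    - [0,0,0]
    - [0,0,0]
    - [0,0,0]
    - [0,0,0]
    - [0,0,0]
    - [0,0,0]
    - [0,0,0]
    - [0,0,0]
    - [0,0,0]
    - [0,0,0]
  claw: [0,0,0,0,0,0,0,0,0,0]
  newtons: 30

```text
time_s: 13.45
tcp_pos: [0.4542, 0.2808, 0.1166]
eef_rot: [180.0, -0.0, -82.7]
contact_force: [0.7, 0.4, -2.4]
gripper_width: 0.0376
gripper_force: 30.0
```

jog_arm:
  travel:
    - [0,0,-0.08]
    - [0.03,0,-0.15]
    - [0.08,0.005,-0.167]
    - [0.16,0.01,-0.167]
    - [0.27,0.016,-0.167]
    - [0.39,0.024,-0.167]
    - [0.51,0.032,-0.167]
    - [0.62,0.039,-0.167]
    - [0.7,0.044,-0.167]
    - [0.74,0.046,-0.167]
  dr:
    - [0,0,0]
    - [0,0,0]
    - [0,0,0]
    - [0,0,0.003]
    - [0,0,0.006]
    - [0,0,0.01]
    - [0,0,0.014]
    - [0,0,0.018]
    - [0,0,0.0203]
    - [0,0,0.0203]
  claw: [0,0,0,0,0,0,0,0,0,0]

```text
time_s: 14.7
tcp_pos: [0.4771, -0.0915, 0.1981]
eef_rot: [179.9, 0.0, -90.1]
contact_force: [0.6, 0.2, -3.0]
gripper_width: 0.0373
gripper_force: 30.0
```

jog_arm:
  travel:
    - [-0.002,-0.002,0.03]
    - [-0.002,-0.002,0.09]
    - [-0.002,-0.002,0.16]
    - [-0.002,-0.002,0.22]
    - [-0.002,-0.002,0.27]
    - [-0.002,-0.002,0.3]
    - [-0.002,-0.002,0.315]
    - [-0.002,-0.002,0.325]
    - [-0.002,-0.002,0.331]
    - [-0.002,-0.002,0.334]
  dr:
    - [0,0,0]
    - [0,0,0]
    - [0,0,0]
    - [0,0,0]
    - [0,0,0]
    - [0,0,0]
    - [0,0,0]
    - [0,0,0]
    - [0,0,0]
    - [0,0,0]
  claw: [0,0,0,0,0,0,0,0,0,0]

```text
time_s: 15.95
tcp_pos: [0.4801, -0.0877, 0.0323]
eef_rot: [-180.0, 0.0, -90.0]
contact_force: [0.1, 0.0, -2.8]
gripper_width: 0.0377
gripper_force: 30.0
```

jog_arm:
  travel:
    - [0.003,0.003,0.002]
    - [0.003,0.003,0.004]
    - [0.003,0.003,0.006]
    - [0.003,0.003,0.006]
    - [0.003,0.003,0.006]
    - [0.003,0.003,0.006]
    - [0.003,0.003,0.006]
    - [0.003,0.003,0.006]
    - [0.003,0.003,0.006]
    - [0.003,0.003,0.006]
  dr:
    - [0,0,0]
    - [0,0,0]
    - [0,0,0]
    - [0,0,0]
    - [0,0,0]
    - [0,0,0]
    - [0,0,0]
    - [0,0,0]
    - [0,0,0]
    - [0,0,0]
  claw: [0,0,0,0,0,0.6,0.6,0.6,0.8,1]

```text
time_s: 17.2
tcp_pos: [0.4784, -0.0892, 0.029]
eef_rot: [180.0, 0.0, -90.0]
contact_force: [-0.4, 0.7, -0.3]
gripper_width: 0.0673
gripper_force: 0.0
```

jog_arm:
  travel:
    - [0,0,-0.1]
    - [0,0,-0.22]
    - [-0.06,0.003,-0.3]
    - [-0.16,0.008,-0.32]
    - [-0.27,0.014,-0.32]
    - [-0.38,0.019,-0.32]
    - [-0.48,0.024,-0.32]
    - [-0.56,0.028,-0.32]
    - [-0.6,0.03,-0.32]
    - [-0.6,0.03,-0.32]
  dr:
    - [0,0,0]
    - [0,0,0]
    - [0,0,0]
    - [0,0,-0.003]
    - [0,0,-0.006]
    - [0,0,-0.01]
    - [0,0,-0.014]
    - [0,0,-0.018]
    - [0,0,-0.0205]
    - [0,0,-0.0205]
  claw: [1,1,1,1,1,1,1,1,1,1]

```text
time_s: 18.45
tcp_pos: [0.4631, 0.2115, 0.1888]
eef_rot: [180.0, -0.0, -82.5]
contact_force: [-0.4, -0.9, 0.1]
gripper_width: 0.0876
gripper_force: 0.0
```

```bash
python3 - <<'E'
from h import *
rows([.4634,.2126,.0455],-82.6)
s,c,P,ok=wristcloud(); save(c,'w4')
for x,y in ((.4634,.2126),(.4725,.1435)):
    m=ok&(abs(P[...,2]-.088)<.005)&(np.hypot(P[...,0]-x,P[...,1]-y)<.033)
    q=P[m]
    if len(q): print(len(q),np.round(cv2.minEnclosingCircle((q[:,:2]*1000).astype(np.float32)),1) if 0 else cv2.minEnclosingCircle((q[:,:2]*1000).astype(np.float32)))
c=r.capture('scene'); save(c,'s2')
E
```

```text
travel [-0.0022 -0.0011  0.2866] dr [ 0.0001 -0.      0.0003]
1734 ((463.5435791015625, 212.2539825439453), 19.283632278442383)
2108 ((472.70697021484375, 142.93959045410156), 19.294992446899414)
```

View pics/s2.png

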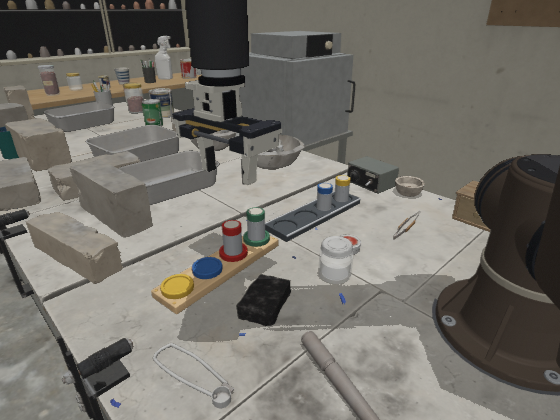

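Yellow (342,190) and blue (324,197) stand upright in the two right-hand wells. Red (232,240) and green (256,226) are still on their bases.

jog_arm:
  travel:
    - [-0.002,-0.001,0.03]
    - [-0.002,-0.001,0.09]
    - [-0.002,-0.001,0.16]
    - [-0.002,-0.001,0.22]
    - [-0.002,-0.001,0.26]
    - [-0.002,-0.001,0.28]
    - [-0.002,-0.001,0.287]
    - [-0.002,-0.001,0.287]
    - [-0.002,-0.001,0.287]
    - [-0.002,-0.001,0.287]
  dr:
    - [0,0,0]
    - [0,0,0]
    - [0,0,0]
    - [0,0,0]
    - [0,0,0]
    - [0,0,0]
    - [0,0,0]
    - [0,0,0]
    - [0,0,0]
    - [0,0,0]
  claw: [1,1,1,1,1,1,1,1,0,0]
  newtons: 30

```text
time_s: 19.8
tcp_pos: [0.4638, 0.2121, 0.0462]
eef_rot: [-179.9, 0.0, -82.6]
contact_force: [0.2, 0.1, 0.5]
gripper_width: 0.0728
gripper_force: 0.0
```

jog_arm:
  travel:
    - [0,0,0]
    - [0,0,0]
    - [0,0,0]
    - [0,0,0]
    - [0,0,0]
    - [0,0,0]
    - [0,0,0]
    - [0,0,-0.03]
    - [0,0,-0.08]
    - [0,0,-0.14]
  dr:
    - [0,0,0]
    - [0,0,0]
    - [0,0,0]
    - [0,0,0]
    - [0,0,0]
    - [0,0,0]
    - [0,0,0]
    - [0,0,0]
    - [0,0,0]
    - [0,0,0]
  claw: [0,0,0,0,0,0,0,0,0,0]
  newtons: 30

```text
time_s: 21.05
tcp_pos: [0.4634, 0.2115, 0.1167]
eef_rot: [180.0, -0.0, -82.6]
contact_force: [-0.1, 0.6, -2.6]
gripper_width: 0.0375
gripper_force: 30.0
```

jog_arm:
  travel:
    - [0,0,-0.08]
    - [0.02,0,-0.15]
    - [0.06,0.004,-0.167]
    - [0.13,0.008,-0.167]
    - [0.22,0.014,-0.167]
    - [0.32,0.02,-0.167]
    - [0.4,0.025,-0.167]
    - [0.445,0.028,-0.167]
    - [0.461,0.029,-0.167]
    - [0.461,0.029,-0.167]
  dr:
    - [0,0,0]
    - [0,0,0]
    - [0,0,0]
    - [0,0,0.003]
    - [0,0,0.006]
    - [0,0,0.01]
    - [0,0,0.014]
    - [0,0,0.018]
    - [0,0,0.0205]
    - [0,0,0.0205]
  claw: [0,0,0,0,0,0,0,0,0,0]

```text
time_s: 22.3
tcp_pos: [0.4785, -0.0192, 0.1987]
eef_rot: [180.0, -0.0, -90.0]
contact_force: [-0.1, 0.4, -2.0]
gripper_width: 0.0378
gripper_force: 30.0
```

jog_arm:
  travel:
    - [0,0,0.03]
    - [0,0,0.09]
    - [0,0,0.16]
    - [0,0,0.22]
    - [0,0,0.27]
    - [0,0,0.3]
    - [0,0,0.315]
    - [0,0,0.325]
    - [0,0,0.331]
    - [0,0,0.334]
  dr:
    - [0,0,0]
    - [0,0,0]
    - [0,0,0]
    - [0,0,0]
    - [0,0,0]
    - [0,0,0]
    - [0,0,0]
    - [0,0,0]
    - [0,0,0]
    - [0,0,0]
  claw: [0,0,0,0,0,0,0,0,0,0]

```text
time_s: 23.55
tcp_pos: [0.4792, -0.0185, 0.0323]
eef_rot: [-180.0, 0.0, -90.0]
contact_force: [0.5, 0.5, -1.9]
gripper_width: 0.0377
gripper_force: 30.0
```

jog_arm:
  travel:
    - [0.001,0.001,0.002]
    - [0.001,0.001,0.004]
    - [0.001,0.001,0.006]
    - [0.001,0.001,0.006]
    - [0.001,0.001,0.006]
    - [0.001,0.001,0.006]
    - [0.001,0.001,0.006]
    - [0.001,0.001,0.006]
    - [0.001,0.001,0.006]
    - [0.001,0.001,0.006]
  dr:
    - [0,0,0]
    - [0,0,0]
    - [0,0,0]
    - [0,0,0]
    - [0,0,0]
    - [0,0,0]
    - [0,0,0]
    - [0,0,0]
    - [0,0,0]
    - [0,0,0]
  claw: [0,0,0,0,0,0.6,0.6,0.6,0.8,1]

```text
time_s: 24.8
tcp_pos: [0.4785, -0.0192, 0.029]
eef_rot: [180.0, -0.0, -90.0]
contact_force: [1.0, -0.5, 0.4]
gripper_width: 0.067
gripper_force: 0.0
```

jog_arm:
  travel:
    - [0,0,-0.1]
    - [0,0,-0.22]
    - [-0.03,0.001,-0.3]
    - [-0.1,0.004,-0.32]
    - [-0.19,0.007,-0.32]
    - [-0.27,0.01,-0.32]
    - [-0.31,0.012,-0.32]
    - [-0.324,0.012,-0.32]
    - [-0.324,0.012,-0.32]
    - [-0.324,0.012,-0.32]
  dr:
    - [0,0,0]
    - [0,0,0]
    - [0,0,0]
    - [0,0,-0.003]
    - [0,0,-0.006]
    - [0,0,-0.01]
    - [0,0,-0.014]
    - [0,0,-0.018]
    - [0,0,-0.0205]
    - [0,0,-0.0205]
  claw: [1,1,1,1,1,1,1,1,1,1]

```text
time_s: 26.05
tcp_pos: [0.4723, 0.142, 0.1889]
eef_rot: [180.0, -0.0, -82.6]
contact_force: [0.4, -0.0, 0.4]
gripper_width: 0.0878
gripper_force: 0.0
```

jog_arm:
  travel:
    - [0,0,0.03]
    - [0,0,0.09]
    - [0,0,0.16]
    - [0,0,0.22]
    - [0,0,0.26]
    - [0,0,0.28]
    - [0,0,0.287]
    - [0,0,0.287]
    - [0,0,0.287]
    - [0,0,0.287]
  dr:
    - [0,0,0]
    - [0,0,0]
    - [0,0,0]
    - [0,0,0]
    - [0,0,0]
    - [0,0,0]
    - [0,0,0]
    - [0,0,0]
    - [0,0,0]
    - [0,0,0]
  claw: [1,1,1,1,1,1,1,1,0,0]
  newtons: 30

```text
time_s: 27.3
tcp_pos: [0.4727, 0.1431, 0.0462]
eef_rot: [-179.9, 0.0, -82.6]
contact_force: [-0.0, 1.1, 0.2]
gripper_width: 0.0728
gripper_force: 0.0
```

jog_arm:
  travel:
    - [0,0,0]
    - [0,0,0]
    - [0,0,0]
    - [0,0,0]
    - [0,0,0]
    - [0,0,0]
    - [0,0,0]
    - [0,0,-0.03]
    - [0,0,-0.08]
    - [0,0,-0.14]
  dr:
    - [0,0,0]
    - [0,0,0]
    - [0,0,0]
    - [0,0,0]
    - [0,0,0]
    - [0,0,0]
    - [0,0,0]
    - [0,0,0]
    - [0,0,0]
    - [0,0,0]
  claw: [0,0,0,0,0,0,0,0,0,0]
  newtons: 30

```text
time_s: 28.55
tcp_pos: [0.4717, 0.1425, 0.1155]
eef_rot: [179.9, -0.0, -82.6]
contact_force: [1.0, 0.7, -3.7]
gripper_width: 0.0372
gripper_force: 30.0
```

jog_arm:
  travel:
    - [0,0,-0.08]
    - [0,0,-0.15]
    - [0.02,0.001,-0.167]
    - [0.06,0.004,-0.167]
    - [0.11,0.007,-0.167]
    - [0.15,0.009,-0.167]
    - [0.175,0.011,-0.167]
    - [0.183,0.011,-0.167]
    - [0.183,0.011,-0.167]
    - [0.183,0.011,-0.167]
  dr:
    - [0,0,0]
    - [0,0,0]
    - [0,0,0]
    - [0,0,0.003]
    - [0,0,0.006]
    - [0,0,0.01]
    - [0,0,0.014]
    - [0,0,0.018]
    - [0,0,0.0205]
    - [0,0,0.0205]
  claw: [0,0,0,0,0,0,0,0,0,0]

```text
time_s: 29.8
tcp_pos: [0.4787, 0.0517, 0.1989]
eef_rot: [180.0, 0.0, -90.0]
contact_force: [0.2, -0.4, -3.0]
gripper_width: 0.0376
gripper_force: 30.0
```

jog_arm:
  travel:
    - [0,0,0.03]
    - [0,0,0.09]
    - [0,0,0.16]
    - [0,0,0.22]
    - [0,0,0.27]
    - [0,0,0.3]
    - [0,0,0.315]
    - [0,0,0.325]
    - [0,0,0.331]
    - [0,0,0.334]
  dr:
    - [0,0,0]
    - [0,0,0]
    - [0,0,0]
    - [0,0,0]
    - [0,0,0]
    - [0,0,0]
    - [0,0,0]
    - [0,0,0]
    - [0,0,0]
    - [0,0,0]
  claw: [0,0,0,0,0,0,0,0,0,0]

```text
time_s: 31.05
tcp_pos: [0.4789, 0.0515, 0.0323]
eef_rot: [-180.0, 0.0, -90.0]
contact_force: [-0.0, -0.4, -3.0]
gripper_width: 0.0374
gripper_force: 30.0
```

jog_arm:
  travel:
    - [0,0,0.002]
    - [0,0,0.004]
    - [0,0,0.006]
    - [0,0,0.006]
    - [0,0,0.006]
    - [0,0,0.006]
    - [0,0,0.006]
    - [0,0,0.006]
    - [0,0,0.006]
    - [0,0,0.006]
  dr:
    - [0,0,0]
    - [0,0,0]
    - [0,0,0]
    - [0,0,0]
    - [0,0,0]
    - [0,0,0]
    - [0,0,0]
    - [0,0,0]
    - [0,0,0]
    - [0,0,0]
  claw: [0,0,0,0,0,0.6,0.6,0.6,0.8,1]

```text
time_s: 32.3
tcp_pos: [0.4787, 0.0514, 0.029]
eef_rot: [180.0, -0.0, -90.0]
contact_force: [-0.7, -0.0, 0.8]
gripper_width: 0.0676
gripper_force: 0.0
```

jog_arm:
  travel:
    - [0,0,-0.06]
    - [0,0,-0.15]
    - [0,0,-0.25]
    - [0,0,-0.33]
    - [-0.1,0,-0.38]
    - [-0.2,0,-0.4]
    - [-0.3,0,-0.4]
    - [-0.35,0,-0.4]
    - [-0.35,0,-0.4]
    - [-0.35,0,-0.4]
  dr:
    - [0,0,0]
    - [0,0,0]
    - [0,0,0]
    - [0,0,0]
    - [0,0,0]
    - [0,0,0]
    - [0,0,0]
    - [0,0,0]
    - [0,0,0]
    - [0,0,0]
  claw: [1,1,1,1,1,1,1,1,1,1]

```text
time_s: 33.55
tcp_pos: [0.4784, 0.2258, 0.2287]
eef_rot: [180.0, -0.0, -90.0]
contact_force: [-1.0, -0.7, -0.2]
gripper_width: 0.0877
gripper_force: 0.0
```

```bash
python3 - <<'E'
from h import *
s,c,P,ok=wristcloud()
for y in (-.159,-.089,-.019,.051):
    m=ok&(abs(P[...,2]-.072)<.005)&(np.hypot(P[...,0]-.4786,P[...,1]-y)<.033); q=P[m]
    if len(q): print(y,len(q),cv2.minEnclosingCircle((q[:,:2]*1000).astype(np.float32)),q[:,2].mean())
c=r.capture('scene'); save(c,'s3'); save(r.capture('wrist'),'w5')
E
```

```text
0.051 373 ((480.12689208984375, 62.208412170410156), 15.837194442749023) 0.07199139326147722
```

View pics/s3.png

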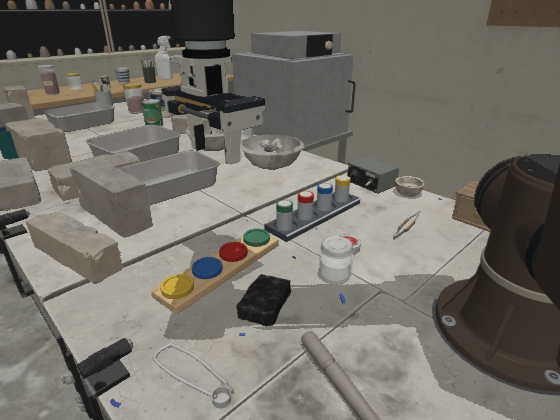

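View pics/w5.png

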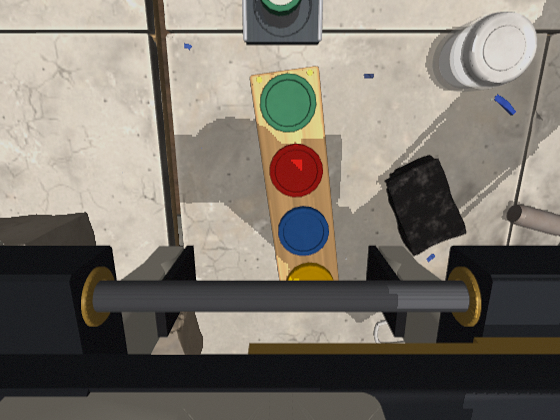

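The scene picture shows green (285,212), red (305,204), blue (325,195) and yellow (342,188) standing upright in the steel rack. The bases are empty and the gripper is clear. I'll check the seated heights, then hand in.

```bash
python3 - <<'E'
from h import *
c=r.capture('scene'); P,ok=cloud(c); good=True
for y in (-.159,-.089,-.019,.051):
    m=ok&(P[...,2]>.05)&(np.hypot(P[...,0]-.4786,P[...,1]-y)<.03); q=P[m]
    t=q[q[:,2]>.066]; z=np.percentile(q[:,2],95); print(y,len(q),z.round(4),((t.min(0)+t.max(0))/2).round(4)); good&=abs(z-.072)<.004
if good: print(r.close_job())
E
```

```text
-0.159 173 0.0719 [ 0.4754 -0.157   0.0694]
-0.089 189 0.0717 [ 0.477  -0.0872  0.0694]
-0.019 209 0.0718 [ 0.4766 -0.0173  0.0697]
0.051 235 0.072 [0.4779 0.0519 0.0697]
the job is handed in; nothing more can be done
None
```

All four flasks now stand upright in the steel rack in reverse order (from the left: green, red, blue, yellow); their tops measured 72 mm, as expected when fully seated, and the job was handed in after about 34 s of robot time.

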